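# Swivel open the wheel store and lay a grinding wheel on its hidden pile

### The job

Swivel the flat cover of the sloping wheel store sideways about its pivot screw until the whole port is clear, and leave it open. Then take the white grinding wheel from the bench and lay it flat on the pile of wheels inside the store: nobody knows how high the pile stands, so keep hold of the wheel until you feel it resting there, and only then let go. The wheel is brittle, so neither drop it nor press it hard, and leave the other things around where they are.

Things in the scene. Friction and masses are not known exactly. Their poses are not given: they have to be found in the camera images.
- face: Sloping grey plate of the wheel store, 120 (x) by 166 (y) mm. Origin: centre of the port on the plate's upper surface, 110 mm above the bench. z: outward normal, 27 degrees from vertical, leaning to the low edge; x: up the slope; y: the store's left. Port: rectangular opening 84 (x) by 118 (y) mm centred on the origin; the well under it has straight walls along -z, 90 mm deep.
- store: The whole wheel store, fixed; base 170 x 160 mm. Origin: on the bench below the port centre, z up. In its well a pile of 68 mm wheels, centred to 6 mm; its flat top is parallel to the face, at an unknown depth of 24 to 50 mm below it. The pile stands firm (sinks only if pushed with over 35 N). A wheel laid on it may slide some mm down to the well's lower wall.
- cover (a joint): Angle of the flat aluminium cover (96 x 130 x 5 mm, 1 to 6 mm above the face) about its pivot screw: 0 = square over the port, growing as it swivels toward the face's -y, counter-clockwise seen from outside (about the face's +z). Port wholly clear from 1.46 rad on; stop at 2.2. Stiff: friction 0.45 N m and a little damping; it stays where it is left.
- cover_knob (a point): Grip point on the cover's red round knob (22 mm across, standing out along the face's z, top 40 mm above the face), on the knob's axis 30 mm above the face, 102 mm from the pivot axis. It moves with the cover. Axes parallel to the cover's: z is the knob's axis.
- cover_pivot (a point): Centre of the pivot screw at the face surface, upper right corner of the port: at x +50 mm, y -67 mm in the face's frame; screw head 16 mm across, top 11.5 mm above the face.
- wheel: Loose white grinding wheel with a red centre, 68 mm across, 20 mm thick, lying flat on the bench, 0.1 to 0.2 kg. Origin: centre of its underside, z is its axis.
- dial_gauge: Bystander: white dial gauge, 113 x 57 x 20 mm, loose. Origin: centre of its underside.
- paste_jar: Bystander: green jar with black lid, 54 mm across, 48 mm tall, loose. Origin: centre of its underside.
- dressing_stick: Bystander: dark green dressing stick, 22 x 95 x 22 mm, loose. Origin: centre of its underside.
- level: Bystander: red spirit level, 34 x 181 x 36 mm, loose. Origin: centre of its underside.
There are look-alikes about, which are no part of the job. Leave any yellow look-alike of the store alone.

How it is judged (in metres and radians):
On the way, in this order (a step that is already met when the one before it is completed fails the run):
1. the cover is swivelled aside so that the whole port is clear (value of joint cover above 1.46 rad), for 0.2 s.
2. the wheel, still held, is flat inside the port and rests against the pile (horizontal distance between wheel and face below 0.06 m and z of wheel in the frame of face below -0.02 m and angle between the z axis of wheel and the z axis of face, either way round below 0.12 rad and contact force between wheel and store above 0.5 N and contact force between the fingers and wheel above 1 N), for 0.1 s.
At the end, for the whole second after the job is handed in: The cover stands at 1.46 rad or more (port wholly clear), and the wheel lies released and still in the port on the pile, within 60 mm horizontally of the port's centre, flat to the pile within 0.12 rad (7 degrees), its underside at least 20 mm below the face (value of joint cover above 1.46 rad and z of wheel in the frame of face below -0.02 m and horizontal distance between wheel and face below 0.06 m and angle between the z axis of wheel and the z axis of face, either way round below 0.12 rad and contact force between wheel and store above 0.2 N and linear speed of wheel below 0.02 m/s); the robot touches nothing.
It fails at once if the wheel is pressed against the store with more than 45 N (contact force between wheel and store above 45 N).
It fails at once if the wheel is dropped (let go and faster than 0.3 m/s) (contact force between the fingers and wheel below 0.1 N and linear speed of wheel above 0.3 m/s).
It fails at once if a bystander is moved by more than 30 mm (distance of any of dial_gauge, paste_jar, dressing_stick, level from where it was at the start of the episode above 0.03 m).
It also fails if it takes over 53 s, if anything falls off the work surface, if the arm or the gripper's body presses on something with over 40 N, if the wrist force passes 120 N, or if a joint passes its speed limit or range.

### The arm

A 6-joint arm with a two-finger parallel gripper is mounted at the origin on a cart in front of the work surface, level with it; the furniture and walls round the work are solid. World frame = base frame: x ahead of the robot, y to its left, z up, the work surface at z = 0. Lengths are in m, angles in degrees, forces in N, time in s.
With the tool pointing down it reaches from about 0.3 to 1 m from the base axis. Payload 5.1 kg.
Tool frame: the origin (TCP) lies on the centre line of the jaws, within the pads' length; the fingertips stand 19 mm ahead of it and the grasp point (between the pads) is the TCP (r.tcp_to_tips is the distance from the TCP to the fingertips, in m); z points along the fingers, y is the line along which they close (so a half turn about z gives the same grasp; the last joint's range is limited). The gripper opens to 95 mm and grips with 3 to 60 N. Pads are 20 mm wide; open, the fingers measure 119 mm over their backs; the gripper's body (75 mm by 180 mm) begins 59 mm behind the grasp point.
Start: joints at [66.2, 7.093, 94.555, -0, 78.352, -4.733], TCP at [0.212, 0.614, 0.234] pointing down, gripper open.
Joint ranges: [-149.61, 149.61], [-58.7, 133.49], [1.44, 155.28], [-77.14, 257.14], [18.33, 153.61], [-166.67, 166.67]. Speed limits (degrees/s): [147.25, 147.25, 180, 180, 180, 180].

### API

Orientations are given as [roll, pitch, yaw] about the fixed x, y, z axes, in that order (R = Rz(yaw) Ry(pitch) Rx(roll)).
In Python, from workcell import r gives the robot as it stands. The module is installed in compiled form; this text tells all that it offers.
- The arm moves only by the tool jog_arm, never from a script. Its argument "rows" is one flat list of numbers, 5 for each row, row after row: the closure, from 0 (fully open) to 1 (shut), then the shift along the tool's x, y, z in cm, then the turn about the tool's z in degrees. A call has 1 to 20 rows; each row is the pose to reach, as a shift and turn from the pose commanded when the call began, along the tool's axes at that moment; what a row does not reach only later rows make up. A row lasts 1/10 s, in which the tool goes at most 50 mm and 8.59 degrees, less where a joint would pass 70% of its speed; a pose out of reach is approached as far as the arm can. A call with a gripper value outside its range is refused whole. The fingers move at their own pace and stop on an object; the grip force is fixed at half the most. Time passes only in rows, so rows that repeat a pose let the fingers close. It gives the time, the measured TCP pose, the force, the opening and the grip force at its end, in the units of the state.
- r.sense(): the state, without advancing time (a new reading comes with each control period).
- r.snapshot(name): name is "scene" or "side" or "wrist"; returns a dict with "frame" (420x560x3 uint8, red, green, blue), "fx", "fy", "cx", "cy" (pixels), "dist_coeffs" ([k1, k2, p1, p2, k3] as OpenCV has them; the pictures are not rectified), "rvec" (rotation vector, rad) and "tvec" (3), from world to camera coordinates, as OpenCV has them; the wrist camera has in their place "tool_from_camera" (4x4, takes a point from camera to tool coordinates, whose origin is the TCP and whose axes are the flange's). Camera axes: x right, y down, z forward; pixel columns grow to the right and rows downward; lengths in m; the calibration is good to about 2 mm. A picture is of the moment at which its call begins: read the wrist's pose just before it. There is no depth.
- r.hand_in(): hands the job in; it is judged then, once.
Trained networks look in the newest picture that a camera, given by its name, has taken for a name from the list of things; names that differ only in an ending like _2 or _b are one class to them, and where a whole thing is asked for, a point or a joint stands for the part that bears it (a point fixed in the world has none). Each returns a list of dicts, best first, with "conf" (0 to 1); they miss things now and then, are a little off and sometimes report something else, mostly with a low value. They report only what shows in the picture. A call takes as long as a camera call. They do not tell look-alikes from the thing itself.
- r.outline_of(camera, thing): "region" (420x560 bool, what is visible of it) and "extent" ([left, top, width, height] in pixels, round what is visible of it).
The state is a dict: "time": time; "joint_positions": joint angles; "joint_velocities": joint speeds; "tau": joint torques, N m; "ee_pos": TCP position; "tool_rot": TCP orientation; "wrist_force": force on the tool from outside, world axes, zero at the start; "ft_torque": the same for the moment, N m; "opening": opening from 0.0 (shut) to 1.0 (fully open); "gripper_force": force on a finger pad.
Only numpy, scipy, OpenCV 4.12 (cv2) and the standard library are available. Lean on these libraries where they do the work, as an engineer would, in place of code of your own. Each camera call takes 0.05 s, during which the arm holds its last target. There are 200 camera calls.

## Working session

There is one attempt and no reset: what is moved stays moved. The work goes in short steps, Python scripts to look and compute and a tool call to move; the robot and the scene stay as the last step left them, time stands still between calls to the robot, and variables do not carry over. Pictures are saved under pics/ and viewed, at most 12 in all, crops included, and the job is handed in when it is done.

Besides the shell and the picture viewer there is one more tool, called after "Request:" as name(argument=value, ...) on one line, values as JSON. jog_arm: Moves the arm, as the interface text tells. Its arguments: {"type":"object","properties":{"rows":{"type":"array","items":{"type":"number"}}},"required":["rows"]}

```bash
mkdir -p pics; python3 - <<'E'
from workcell import r
import cv2,numpy as np
s=r.sense(); print({k:np.round(v,3) for k,v in s.items()})
ims=[]
for c in ["scene","side"]:
    d=r.snapshot(c); print(c,{k:np.round(v,4).tolist() for k,v in d.items() if k!="frame"})
    cv2.imwrite(f"pics/{c}0.png",d["frame"][:,:,::-1])
    for t in ["face","cover","cover_knob","cover_pivot","wheel","level","dressing_stick"]:
        try: print(c,t,[(round(o["conf"],2),o["extent"]) for o in r.outline_of(c,t)])
        except Exception as e: print(t,e)
E
```

```text
{'time': np.float64(0.0), 'joint_positions': array([ 6.6198e+01,  7.1330e+00,  9.4634e+01,  1.0000e-03,  7.8351e+01,
       -4.7330e+00]), 'joint_velocities': array([-0.088, -0.042, -0.1  , -0.033, -0.116,  0.009]), 'tau': array([-2.0000e-03, -4.1760e+01, -3.5993e+01,  7.7000e-02,  4.9000e-02,
       -0.0000e+00]), 'ee_pos': array([0.212, 0.614, 0.232]), 'tool_rot': array([-1.79882e+02, -1.00000e-02,  1.60931e+02]), 'wrist_force': array([-0.313, -0.015,  0.745]), 'ft_torque': array([-0.03 , -0.024, -0.023]), 'gripper_force': np.float64(0.0), 'opening': np.float64(1.002)}
scene {'fx': 433.0271, 'fy': 433.0271, 'cx': 278.7456, 'cy': 210.8769, 'dist_coeffs': [-0.0525, 0.0, 0.0, 0.0, 0.0], 'rvec': [2.3215, -0.613, 0.2659], 'tvec': [-0.4197, 0.338, 1.1923]}
scene face [(0.74, [184.8, 131.4, 53.2, 41.3]), (0.64, [265.8, 210.7, 59.8, 55.4])]
scene cover [(0.93, [270.4, 213.9, 39.7, 34.0]), (0.79, [193.8, 131.8, 29.7, 20.1])]
scene cover_knob [(0.82, [268.9, 216.7, 39.2, 24.7]), (0.67, [194.7, 133.6, 28.7, 19.1]), (0.25, [316.9, 345.6, 22.6, 33.7])]
scene cover_pivot [(0.87, [266.4, 210.7, 5
[... 226 characters left out ...]
 25.5, 37.5])]
side {'fx': 454.5139, 'fy': 454.5139, 'cx': 272.1169, 'cy': 207.6953, 'dist_coeffs': [-0.0941, 0.0, 0.0, 0.0, 0.0], 'rvec': [0.3484, -2.4162, 1.6966], 'tvec': [0.5393, 0.1183, 1.2794]}
side face [(0.83, [182.8, 251.3, 95.5, 76.2]), (0.56, [245.3, 184.5, 55.9, 47.0])]
side cover [(0.69, [324.8, 189.3, 12.7, 11.1]), (0.62, [250.9, 183.9, 49.8, 30.6]), (0.62, [194.9, 256.4, 69.8, 51.9])]
side cover_knob [(0.64, [195.1, 256.5, 70.1, 49.9]), (0.61, [255.0, 181.1, 45.6, 34.4])]
side cover_pivot [(0.94, [243.4, 179.2, 60.7, 50.0]), (0.89, [183.0, 255.2, 93.6, 75.0])]
side wheel []
side level [(0.96, [285.2, 257.9, 27.2, 46.3])]
side dressing_stick [(0.45, [325.3, 192.2, 14.0, 11.5])]
```

View pics/scene0.png

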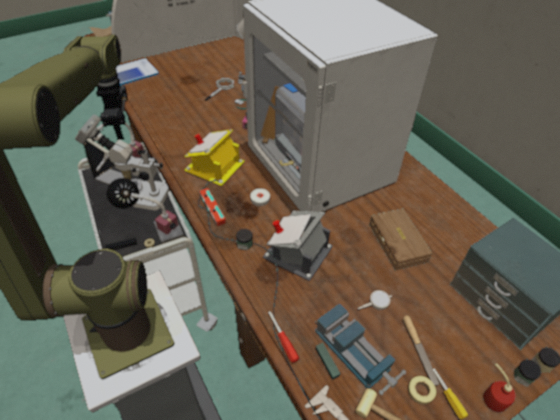

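View pics/side0.png

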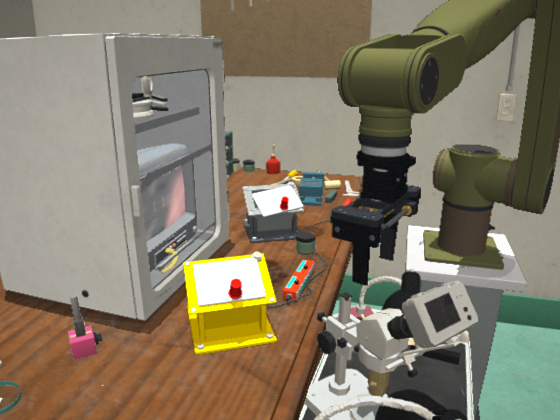

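Scene view: the candidates for the store are the grey one at (298,240) and the yellow one at (214,155), which is the look-alike. For the wheel: the white disc with a red centre at (260,197), the white dial gauge at (378,299), and the yellow ring at (422,389). I choose the grey store and the disc at (260,197). The side view shows the grey store at (272,210) and the wheel partly hidden at (257,257).

```bash
cat > h.py <<'E'
from workcell import r
import cv2,numpy as np
from scipy.spatial.transform import Rotation as Ro
def cam(d,s=None):
    """K,dist,R,t world->cam"""
    K=np.array([[d["fx"],0,d["cx"]],[0,d["fy"],d["cy"]],[0,0,1.]])
    if "rvec" in d: return K,np.array(d["dist_coeffs"]),cv2.Rodrigues(np.array(d["rvec"],float))[0],np.array(d["tvec"],float)
    T=np.eye(4); T[:3,:3]=Ro.from_euler("xyz",s["tool_rot"],degrees=True).as_matrix(); T[:3,3]=s["ee_pos"]
    W=np.linalg.inv(T@np.array(d["tool_from_camera"]))
    return K,np.array(d["dist_coeffs"]),W[:3,:3],W[:3,3]
def ray(c,uv):
    K,D,R,t=c; p=cv2.undistortPoints(np.array([[uv]],float),K,D)[0,0]
    return -R.T@t, R.T@np.array([*p,1.])
def onz(c,uv,z):
    o,v=ray(c,uv); return o+v*(z-o[2])/v[2]
def proj(c,P):
    K,D,R,t=c; return cv2.projectPoints(np.array(P,float).reshape(-1,3),cv2.Rodrigues(R)[0],t,K,D)[0][:,0]
def tri(obs):
    A=[];b=[]
    for c,uv in obs:
        o,v=ray(c,uv); v/=np.linalg.norm(v); M=np.eye(3)-np.outer(v,v); A.append(M); b.append(M@o)
    A=np.vstack(A);b=np.hstack(b); x=np.linalg.lstsq(A,b,rcond=None)[0]; return x,np.linalg.norm(A@x-b)
def face(x,y,yaw):
    """face frame: yaw = world heading of uphill horizontal"""
    a=np.radians(27);c,s=np.cos(yaw),np.sin(yaw); h=np.array([c,s,0]);z=np.array([0,0,1.])
    X=np.cos(a)*h+np.sin(a)*z; Z=-np.sin(a)*h+np.cos(a)*z; Y=np.cross(Z,X)
    return np.c_[X,Y,Z],np.array([x,y,.110])
def red(f):
    f=f.astype(int); return (f[...,0]>120)&(f[...,1]<70)&(f[...,2]<70)
E
python3 - <<'E'
from h import *
D={c:r.snapshot(c) for c in["scene","side"]}; C={c:cam(D[c]) for c in D}
def cen(c,box):
    x,y,w,h=box; m=np.zeros((420,560),bool); m[y:y+h,x:x+w]=red(D[c]["frame"])[y:y+h,x:x+w]
    ys,xs=np.nonzero(m); print(c,len(xs),xs.min(),xs.max(),ys.min(),ys.max()); return xs.mean(),ys.mean()
print("knob",tri([("scene",0)][:0]+[(C["scene"],cen("scene",(270,215,20,20))),(C["side"],cen("side",(275,192,16,20)))]))
print("wheel",onz(C["scene"],(260.2,197.9),.01),onz(C["side"],(257,257),.02))
for n,p in dict(level=(212,206),jar=(244,238),gauge=(378,299),stick=(327,362),yellow=(214,157)).items(): print(n,onz(C["scene"],p,.02).round(3))
a=cv2.resize(D["scene"]["frame"][170:280,190:350],None,fx=5,fy=5,interpolation=cv2.INTER_CUBIC)[:,:,::-1]
cv2.imwrite("pics/c1.png",a)
a=cv2.resize(D["side"]["frame"][170:290,180:330],None,fx=5,fy=5,interpolation=cv2.INTER_CUBIC)[:,:,::-1]
cv2.imwrite("pics/c2.png",a)
E
```

```text
scene 69 272 281 220 232
side 69 280 287 197 209
knob (array([0.5091255 , 0.05937595, 0.11028033]), np.float64(0.0010419944780315827))
wheel [0.56816654 0.27839208 0.01      ] [0.5312373  0.24486053 0.02      ]
level [0.398 0.316 0.02 ]
jar [0.43  0.132 0.02 ]
gauge [ 0.666 -0.265  0.02 ]
stick [ 0.428 -0.349  0.02 ]
yellow [0.513 0.556 0.02 ]
```

View pics/c1.png

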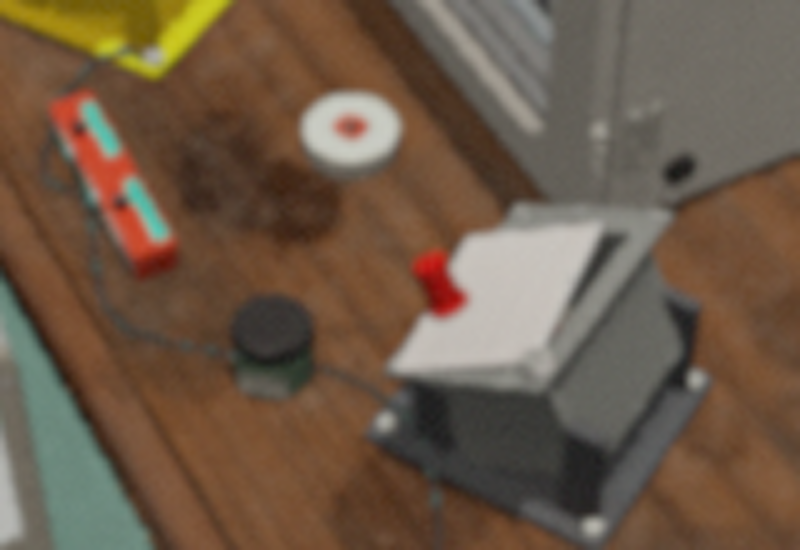

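View pics/c2.png

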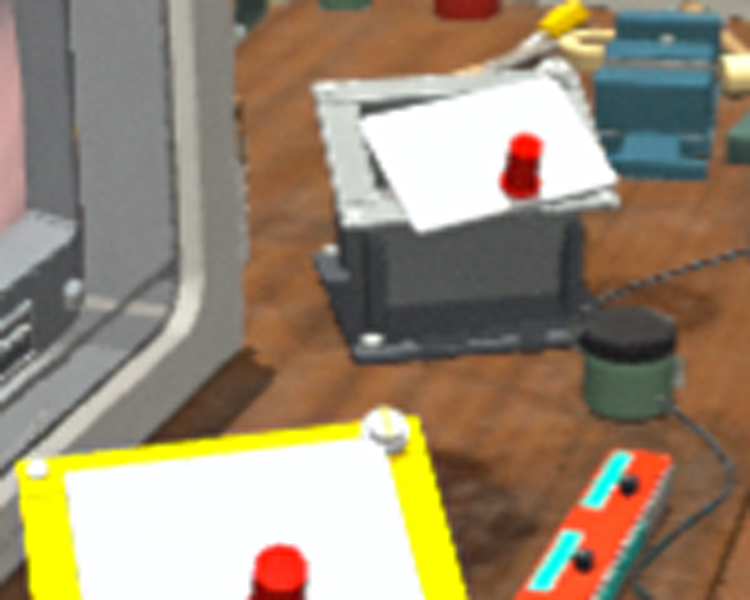

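c1: the wheel is at scene (260,197), white with a red centre. The grey store's knob is at (277,227), with the plate corners visible. c2: the grey store, with its knob at (284,203). Its cover stands slightly turned already. Next, the pose fit.

```bash
python3 - <<'E'
from h import *
import itertools
C={c:cam(r.snapshot(c)) for c in["scene","side"]}
s1=lambda u,v:(190+u/5-.4,170+v/5-.4); s2=lambda u,v:(180+u/5-.4,170+v/5-.4)
for p in [(385,425),(595,530),(698,383)]: print("base",onz(C["scene"],s1(*p),.008).round(4))
for p in [(325,262),(360,350),(590,330)]: print("base side",onz(C["side"],s2(*p),.008).round(4))
a=[(515,205),(668,215),(542,380),(392,372)]; b=[(315,85),(560,68),(615,203),(345,222)]
for i,j in itertools.product(range(4),range(4)):
    x,e=tri([(C["scene"],s1(*a[i])),(C["side"],s2(*b[j]))]); print(i,j,x.round(3),round(e,4))
for c in C: print(c,(-C[c][2].T@C[c][3]).round(2))
E
```

```text
base [0.4658 0.0453 0.008 ]
base [ 0.539  -0.0884  0.008 ]
base [ 0.6597 -0.0241  0.008 ]
base side [ 0.6581 -0.0103  0.008 ]
base side [0.5908 0.116  0.008 ]
base side [0.4683 0.0499 0.008 ]
0 0 [0.601 0.081 0.142] 0.0423
0 1 [0.519 0.025 0.175] 0.0392
0 2 [0.508 0.056 0.122] 0.088
0 3 [0.599 0.11  0.085] 0.0017
1 0 [0.651 0.017 0.135] 0.0015
1 1 [ 0.559 -0.037  0.173] 0.0814
1 2 [ 0.549 -0.007  0.118] 0.1345
1 3 [0.65  0.045 0.075] 0.0434
2 0 [ 0.6   -0.002  0.101] 0.0916
2 1 [ 0.514 -0.056  0.136] 0.0017
2 2 [ 0.503 -0.028  0.076] 0.0486
2 3 [0.599 0.025 0.036] 0.0504
3 0 [0.549 0.055 0.11 ] 0.1328
3 1 [ 0.472 -0.001  0.141] 0.0446
3 2 [0.46  0.028 0.082] 0.0015
3 3 [0.547 0.083 0.048] 0.0958
scene [ 0.06 -0.7   1.11]
side [0.18 1.27 0.55]
```

```bash
cat >> h.py <<'E'
def shift(target,s=None,yaw=None):
    s=s or r.sense(); R=Ro.from_euler("xyz",s["tool_rot"],degrees=True).as_matrix()
    d=R.T@(np.array(target)-s["ee_pos"])*100
    print("shift cm",d.round(2),"turn",None if yaw is None else round((s["tool_rot"][2]-yaw+180)%360-180,2))
E
python3 - <<'E'
from h import *
s=r.sense(); d=r.snapshot("wrist"); print(np.round(d["tool_from_camera"],3).tolist(),d["fx"])
C=cam(r.snapshot("scene"))
for p in [(256,170),(266,170),(298,213),(312,210),(405,185)]: print("cab",p,onz(C,p,0).round(3))
R,o=face(.556,.025,np.radians(-61.2))
print("knob in face",R.T@(np.array([.5091,.0594,.1103])-o), "pivot world",o+R@[.05,-.067,0])
for P in [(.599,.110,.085),(.651,.017,.135),(.514,-.056,.136),(.46,.028,.082)]: print((R.T@(np.array(P)-o)).round(3))
shift([.52,.05,.33],s,118.8)
E
```

```text
[[0.0, -0.967, -0.256, 0.073], [1.0, 0.0, -0.001, -0.0], [0.001, -0.256, 0.967, -0.151], [0.0, 0.0, 0.0, 1.0]] 324.6492696607453
cab (256, 170) [0.631 0.429 0.   ]
cab (266, 170) [0.664 0.411 0.   ]
cab (298, 213) [0.653 0.157 0.   ]
cab (312, 210) [0.704 0.146 0.   ]
cab (405, 185) [1.082 0.084 0.   ]
knob in face [-0.04685477 -0.02452646  0.0242104 ] pivot world [ 0.51874974 -0.04631724  0.13269952]
[-0.059  0.079  0.002]
[ 0.058  0.079 -0.002]
[ 0.057 -0.076  0.   ]
[-0.056 -0.083 -0.003]
shift cm [-47.51 -43.29  -9.63] turn 42.13
```

Request:
jog_arm(rows=[0,0,0,-5,0,0,0,0,-9.5,0,0,-47.5,-43.3,-9.6,42.1,0,-47.5,-43.3,-9.6,42.1,0,-47.5,-43.3,-9.6,42.1,0,-47.5,-43.3,-9.6,42.1,0,-47.5,-43.3,-9.6,42.1,0,-47.5,-43.3,-9.6,42.1,0,-47.5,-43.3,-9.6,42.1,0,-47.5,-43.3,-9.6,42.1,0,-47.5,-43.3,-9.6,42.1,0,-47.5,-43.3,-9.6,42.1,0,-47.5,-43.3,-9.6,42.1,0,-47.5,-43.3,-9.6,42.1,0,-47.5,-43.3,-9.6,42.1,0,-47.5,-43.3,-9.6,42.1,0,-47.5,-43.3,-9.6,42.1,0,-47.5,-43.3,-9.6,42.1])

```text
time: 2.9
ee_pos: [0.5195, 0.0507, 0.3297]
tool_rot: [180.0, -0.0, 118.9]
wrist_force: [-0.5, -0.2, 0.6]
opening: 0.999
gripper_force: 0.0
```

```bash
python3 - <<'E'
from h import *
s=r.sense(); d=r.snapshot("wrist"); c=cam(d,s); print(s["ee_pos"],s["tool_rot"])
f=d["frame"]; np.savez("w1.npz",f=f,p=s["ee_pos"],t=s["tool_rot"])
o=f.copy()
R,O=face(.556,.025,np.radians(-61.2))
def q(pts,col):
    u=proj(c,[O+R@np.array(p) for p in pts]).round().astype(int); print(u.tolist()); cv2.polylines(o,[u],True,col,1)
q([(-.06,-.083,0),(.06,-.083,0),(.06,.083,0),(-.06,.083,0)],(0,255,0))
q([(-.042,-.059,0),(.042,-.059,0),(.042,.059,0),(-.042,.059,0)],(0,0,255))
q([(.05,-.067,.0115)]*2,(255,0,255)); 
m=red(f).astype(np.uint8); n,l,st,ce=cv2.connectedComponentsWithStats(m); print([(st[i].tolist(),ce[i].round(1).tolist()) for i in range(1,n) if st[i,4]>40])
cv2.imwrite("pics/w1.png",cv2.resize(o,None,fx=1.4,fy=1.4)[:,:,::-1])
E
```

```text
[0.51948889 0.05066807 0.32970878] [ 1.79994299e+02 -1.96785083e-02  1.18879923e+02]
[[226, 166], [222, 265], [365, 265], [360, 167]]
[[245, 180], [243, 250], [344, 250], [341, 181]]
[[235, 256], [235, 256]]
[([259, 163, 19, 19, 272], [268.3, 172.0]), ([258, 176, 23, 15, 84], [269.2, 185.7])]
```

View pics/w1.png

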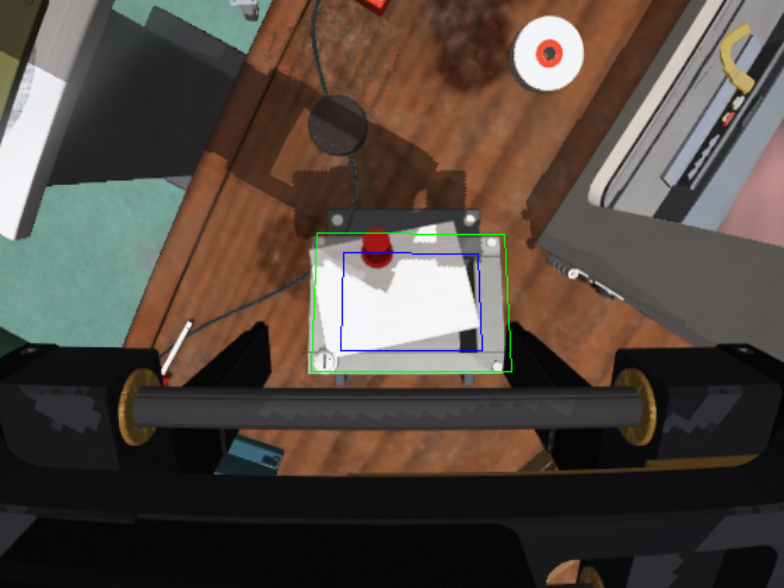

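w1: the overlay fits the plate to 1–3 mm. The knob is at (269,172) in camera pixels, the pivot at (232,258), and the wheel at about (392,38). The cover stands at about 0.2 rad.

```bash
python3 - <<'E'
from h import *
w=np.load("w1.npz"); d=r.snapshot("wrist"); s=r.sense(); c=cam(d,s)
R,O=face(.556,.025,np.radians(-61.2))
def onface(uv,z):
    o,v=ray(c,uv); o=R.T@(o-O); v=R.T@v; return o+v*(z-o[2])/v[2]
for z in (.038,.040): print("knob face",onface((268.3,172),z))
print("pivot",onface((232.3,257.7),.0115)); print("wheel",onz(c,(392.3,38),.02))
k=onface((268.3,172),.04); k[2]=.033
W=O+R@k; print("target",W); shift(W,s,118.8)
v=(k-[.05,-.067,.033])[:2]; print(v,np.hypot(*v))
v=v/np.hypot(*v)*.102
for th in np.radians(np.arange(0,95,6)):
    q=np.array([[np.cos(th),-np.sin(th)],[np.sin(th),np.cos(th)]])@v-v
    print([0.8]+(100*np.array([-q[0]*np.cos(np.radians(27)),q[1],-q[0]*np.sin(np.radians(27))])).round(2).tolist(),end=" ")
E
```

```text
knob face [-0.04093061 -0.02907629  0.038     ]
knob face [-0.04029781 -0.02902534  0.04      ]
pivot [ 0.05178269 -0.06968033  0.0115    ]
wheel [0.56821707 0.2804901  0.02      ]
target [0.50604976 0.05560982 0.12110839]
shift cm [ 1.04 -0.96 20.88] turn 0.14
[-0.09029781  0.03797466] 0.09795800094631031
[0.8, -0.0, 0.0, -0.0] [0.8, 0.32, -1.0, 0.16] [0.8, 0.55, -2.04, 0.28] [0.8, 0.68, -3.1, 0.35] [0.8, 0.71, -4.17, 0.36] [0.8, 0.64, -5.23, 0.33] [0.8, 0.47, -6.28, 0.24] [0.8, 0.21, -7.31, 0.1] [0.8, -0.15, -8.3, -0.08] [0.8, -0.6, -9.24, -0.31] [0.8, -1.14, -10.12, -0.58] [0.8, -1.75, -10.94, -0.89] [0.8, -2.44, -11.67, -1.24] [0.8, -3.19, -12.33, -1.63] [0.8, -4.0, -12.89, -2.04] [0.8, -4.85, -13.36, -2.47]
```

Request:
jog_arm(rows=[0.3,1.2,-0.9,5,0.1,0.3,1.2,-0.9,9,0.1,0.3,1.2,-0.9,13,0.1,0.3,1.2,-0.9,16,0.1,0.3,1.2,-0.9,18.5,0.1,0.3,1.2,-0.9,20,0.1,0.3,1.2,-0.9,20.7,0.1,0.3,1.2,-0.9,20.7,0.1,0.9,1.2,-0.9,20.7,0.1,0.9,1.2,-0.9,20.7,0.1,0.9,1.2,-0.9,20.7,0.1,0.9,1.2,-0.9,20.7,0.1,0.9,1.2,-0.9,20.7,0.1])

```text
time: 4.3
ee_pos: [0.5064, 0.056, 0.123]
tool_rot: [180.0, 0.0, 118.7]
wrist_force: [-0.8, 0.0, 0.5]
opening: 0.335
gripper_force: 0.0
```

Request:
jog_arm(rows=[0.9,0,0,0,0,0.9,0,0,0,0,0.9,0,0,0,0,0.9,0,0,0,0])

```text
time: 4.7
ee_pos: [0.5064, 0.0562, 0.1227]
tool_rot: [180.0, -0.0, 118.7]
wrist_force: [1.7, 1.8, -0.1]
opening: 0.22
gripper_force: 30.0
```

Request:
jog_arm(rows=[0.9,0.15,-0.5,0.08,0,0.9,0.32,-1.0,0.16,0,0.9,0.55,-2.04,0.28,0,0.9,0.68,-3.1,0.35,0,0.9,0.71,-4.17,0.36,0,0.9,0.64,-5.23,0.33,0,0.9,0.47,-6.28,0.24,0,0.9,0.21,-7.31,0.1,0,0.9,0.21,-7.31,0.1,0])

```text
time: 5.6
ee_pos: [0.4408, 0.0226, 0.1216]
tool_rot: [180.0, 0.0, 118.7]
wrist_force: [2.2, -0.0, -1.8]
opening: 0.218
gripper_force: 30.0
```

Request:
jog_arm(rows=[0.9,-0.36,-0.99,-0.18,0,0.9,-0.81,-1.93,-0.41,0,0.9,-1.35,-2.81,-0.68,0,0.9,-1.96,-3.63,-0.99,0,0.9,-2.65,-4.36,-1.34,0,0.9,-3.4,-5.02,-1.73,0,0.9,-4.21,-5.58,-2.14,0,0.9,-5.06,-6.05,-2.57,0,0.9,-5.06,-6.05,-2.57,0,0.5,-5.06,-6.05,-2.57,0,0.5,-5.06,-6.05,-2.57,0,0.5,-5.06,-6.05,-2.57,0,0.5,-5.06,-6.05,-2.57,0,0.5,-5.06,-6.05,-6,0,0.5,-5.06,-6.05,-11,0,0.5,-5.06,-6.05,-16,0,0.5,-5.06,-6.05,-20,0])

```text
time: 7.3
ee_pos: [0.4124, -0.0507, 0.3248]
tool_rot: [179.9, 0.1, 118.7]
wrist_force: [1.3, 0.3, -0.3]
opening: 0.498
gripper_force: 0.0
```

```bash
python3 - <<'E'
from h import *
s=r.sense(); print(s["ee_pos"],s["tool_rot"],s["opening"],s["wrist_force"])
shift([.500,.06,.335],s,118.8)
E
```

```text
[ 0.41240344 -0.05071338  0.32483805] [1.79905219e+02 1.05956426e-01 1.18736483e+02] 0.4983772041623199 [ 1.34805818  0.28638651 -0.29863313]
shift cm [ 5.49 13.01 -1.  ] turn -0.06
```

Request:
jog_arm(rows=[0,5.5,13,-1,0,0,5.5,13,-1,0,0,5.5,13,-1,0,0,5.5,13,-1,0,0,5.5,13,-1,0])

```text
time: 7.8
ee_pos: [0.4999, 0.0606, 0.3311]
tool_rot: [-179.9, -0.0, 118.8]
wrist_force: [-1.1, 0.2, 0.7]
opening: 0.868
gripper_force: 0.0
```

```bash
python3 - <<'E'
from h import *
s=r.sense(); d=r.snapshot("wrist"); c=cam(d,s); print(s["ee_pos"],s["tool_rot"])
o=d["frame"].copy(); R,O=face(.556,.025,np.radians(-61.2))
def q(pts,col):
    u=proj(c,[O+R@np.array(p) for p in pts]).round().astype(int); print(u.tolist()); cv2.polylines(o,[u],True,col,1)
q([(-.06,-.083,0),(.06,-.083,0),(.06,.083,0),(-.06,.083,0)],(0,255,0))
q([(-.042,-.059,0),(.042,-.059,0),(.042,.059,0),(-.042,.059,0)],(0,0,255))
cv2.imwrite("pics/w2.png",cv2.resize(o[120:300,150:420],None,fx=2.9,fy=2.9)[:,:,::-1])
x=r.outline_of("wrist","wheel"); print([(a["conf"],a["extent"]) for a in x])
for a in x:
    e=a["extent"]; P=onz(c,(e[0]+e[2]/2,e[1]+e[3]/2),.012); print(P)
shift([.568,.280,.20],s,180)
E
```

```text
[0.49988757 0.06062037 0.33113609] [-1.79903186e+02 -2.03150755e-02  1.18835710e+02]
[[237, 181], [234, 279], [374, 278], [369, 181]]
[[255, 195], [254, 263], [354, 263], [350, 195]]
[(0.8, [370.6, 24.6, 50.7, 59.2])]
[0.56583072 0.27768693 0.012     ]
shift cm [15.93 16.57 13.09] turn -61.16
```

View pics/w2.png

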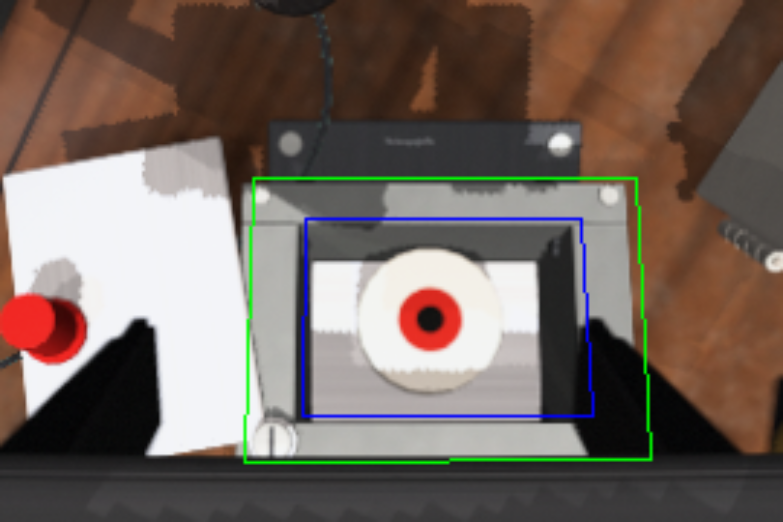

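w2: the port is fully clear, with the pile's top wheel showing inside at crop (430,320). The cover lies aside at left, knob at (35,325). My overlay is about 2–3 mm off toward +y, so I'll correct it. Now the wheel.

Request:
jog_arm(rows=[0,4,4,0,-8.5,0,8,8,0,-17,0,12,12,0,-25.5,0,15.9,16.5,3,-34,0,15.9,16.5,6,-42.5,0,15.9,16.5,9,-51,0,15.9,16.5,12,-59,0,15.9,16.5,15,-61.2,0,15.9,16.5,15,-61.2,0,15.9,16.5,15,-61.2])

```text
time: 8.9
ee_pos: [0.5681, 0.2777, 0.182]
tool_rot: [-180.0, -0.0, 179.8]
wrist_force: [-0.0, 0.0, 1.1]
opening: 0.999
gripper_force: 0.0
```

```bash
python3 - <<'E'
from h import *
s=r.sense(); d=r.snapshot("wrist"); c=cam(d,s); print(s["ee_pos"],s["tool_rot"])
f=d["frame"]; x=r.outline_of("wrist","wheel"); print([(a["conf"],a["extent"]) for a in x])
ro=red(f); n,l,st,ce=cv2.connectedComponentsWithStats(ro.astype(np.uint8)); print([(st[i].tolist(),ce[i].round(1).tolist(),onz(c,ce[i],.02).round(4)) for i in range(1,n) if st[i,4]>40])
for a in x[:1]:
    e=a["extent"]; P=onz(c,(e[0]+e[2]/2,e[1]+e[3]/2),.012); print(P)
shift([.5675,.279,.023],s,180)
cv2.imwrite("pics/w3.png",f[:,:,::-1])
E
```

```text
[0.56808777 0.27768883 0.18202162] [-1.79982489e+02 -2.95021707e-02  1.79799544e+02]
[(0.62, [242.6, 151.5, 70.6, 73.8])]
[([226, 0, 184, 34, 763], [314.3, 23.5], array([0.4129, 0.3118, 0.02  ])), ([274, 0, 13, 5, 41], [279.8, 1.7], array([0.3947, 0.2811, 0.02  ])), ([267, 183, 24, 22, 231], [278.9, 193.4], array([0.5684, 0.2801, 0.02  ]))]
[0.56506356 0.27912798 0.012     ]
shift cm [ 0.05  0.14 15.9 ] turn -0.2
```

View pics/w3.png

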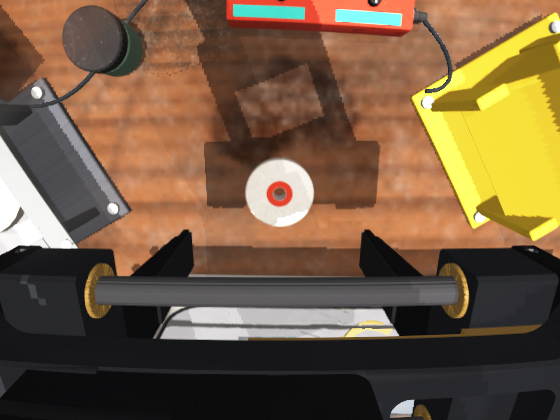

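w3: the wheel is centred between the fingers at (279,193) and nothing is in the way.

Request:
jog_arm(rows=[0,0,0.2,4,-0.2,0,0,0.2,8,-0.2,0,0,0.2,11.5,-0.2,0,0,0.2,14,-0.2,0,0,0.2,15.4,-0.2,0,0,0.2,15.9,-0.2,0,0,0.2,15.9,-0.2,0.45,0,0.2,15.9,-0.2,0.45,0,0.2,15.9,-0.2,0.45,0,0.2,15.9,-0.2,0.45,0,0.2,15.9,-0.2,0.45,0,0.2,15.9,-0.2])

```text
time: 10.2
ee_pos: [0.5685, 0.2809, 0.0233]
tool_rot: [180.0, 0.0, -179.9]
wrist_force: [-1.1, -0.8, 2.8]
opening: 0.697
gripper_force: 30.0
```

```bash
python3 - <<'E'
from h import *
s=r.sense(); R,O=face(.5547,.0231,np.radians(-61.2))
T=O+R@np.array([0,0,.03])+[0,0,.0133]; print(T); shift(T,s,118.8); shift(T+[0,0,.08],s,118.8)
E
```

```text
[0.54813865 0.03503505 0.1500302 ]
shift cm [  2.08 -24.58 -12.68] turn 61.34
shift cm [  2.07 -24.58 -20.68] turn 61.34
```

Request:
jog_arm(rows=[0.45,0,0,-2,0,0.45,0,0,-6,0,0.45,0,0,-10,0,0.45,0,0,-14,0,0.45,0,0,-18,0,0.45,0,-2,-20.7,0,0.45,0.5,-5,-20.7,8,0.45,1,-8,-20.7,16,0.45,1.5,-11,-20.7,24,0.45,2.1,-14,-20.7,32,0.45,2.1,-17,-20.7,40,0.45,2.1,-20,-20.7,48,0.45,2.1,-23,-20.7,56,0.45,2.1,-24.6,-20.7,61.3,0.45,2.1,-24.6,-20.7,61.3,0.45,2.1,-24.6,-18,61.3,0.45,2.1,-24.6,-16,61.3,0.45,2.1,-24.6,-14.5,61.3,0.45,2.1,-24.6,-14.5,61.3])

```text
time: 12.1
ee_pos: [0.5458, 0.0355, 0.1645]
tool_rot: [-179.7, -0.2, 118.9]
wrist_force: [-0.5, -0.3, -1.8]
opening: 0.693
gripper_force: 30.0
```

```bash
python3 - <<'E'
from h import *
s=r.sense(); print(s["ee_pos"],s["tool_rot"],s["wrist_force"],s["opening"],s["gripper_force"])
d=r.snapshot("side")["frame"]; w=r.snapshot("wrist")["frame"]
a=cv2.resize(d[150:260,200:350],None,fx=3.6,fy=3.6); b=cv2.resize(w[100:320,150:420],None,fx=1.45,fy=1.45)
h=max(a.shape[0],b.shape[0]); p=lambda i:cv2.copyMakeBorder(i,0,h-i.shape[0],0,0,cv2.BORDER_CONSTANT)
o=np.hstack([p(a),p(b)]); o=cv2.resize(o,(800,int(o.shape[0]*800/o.shape[1]))); cv2.imwrite("pics/m1.png",o[:,:,::-1])
R,O=face(.5547,.0231,np.radians(-61.2)); shift(O+R@np.array([0,0,.03])+[0,0,.0133],s,118.8)
E
```

```text
[0.54583121 0.03546447 0.16453817] [-1.79728030e+02 -1.74114583e-01  1.18931265e+02] [-0.50331616 -0.32869319 -1.78877436] 0.6929456801982659 29.999694591388106
shift cm [-0.15  0.19  1.45] turn 0.13
```

View pics/m1.png

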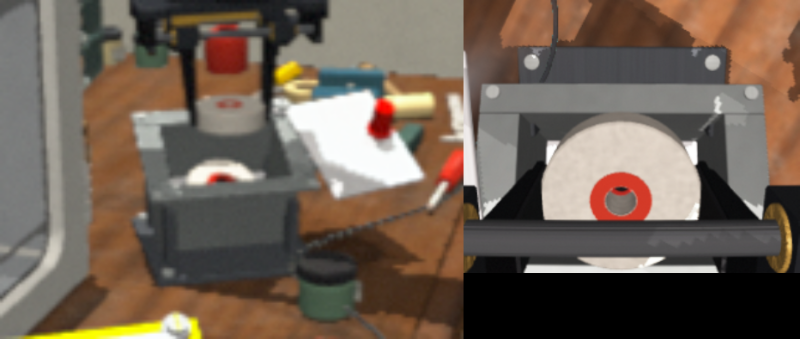

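m1: the wheel is held level and centred over the port, and the pile is visible below it. Descending along the well's axis.

Request:
jog_arm(rows=[0.45,-0.15,0.15,0.7,0.1,0.45,-0.15,0.15,1.45,0.1,0.45,-0.5,0.15,2.1,0.1,0.45,-0.85,0.15,2.8,0.1,0.45,-1.1,0.15,3.3,0.1,0.45,-1.3,0.15,3.7,0.1,0.45,-1.3,0.15,3.7,0.1,0.45,-1.3,0.15,3.7,0.1])

```text
time: 13.0
ee_pos: [0.5554, 0.024, 0.1307]
tool_rot: [180.0, -0.0, 118.7]
wrist_force: [0.3, -0.2, -2.2]
opening: 0.694
gripper_force: 30.0
```

Request:
jog_arm(rows=[0.45,0.05,0,0.13,0,0.45,0,0,0.25,0,0.45,-0.08,0,0.4,0,0.45,-0.12,0,0.5,0,0.45,-0.12,0,0.5,0])

```text
time: 13.5
ee_pos: [0.5558, 0.023, 0.1254]
tool_rot: [-180.0, -0.0, 118.7]
wrist_force: [0.4, 0.1, -2.0]
opening: 0.69
gripper_force: 30.0
```

Request:
jog_arm(rows=[0.45,-0.06,0,0.12,0,0.45,-0.12,0,0.24,0,0.45,-0.18,0,0.36,0,0.45,-0.18,0,0.36,0])

```text
time: 13.9
ee_pos: [0.5566, 0.0214, 0.1218]
tool_rot: [-180.0, -0.0, 118.7]
wrist_force: [0.5, 0.5, -1.0]
opening: 0.695
gripper_force: 30.0
```

Request:
jog_arm(rows=[0.45,-0.06,0,0.12,0,0.45,-0.12,0,0.24,0,0.45,-0.18,0,0.36,0,0.45,-0.18,0,0.36,0])

```text
time: 14.3
ee_pos: [0.5575, 0.0198, 0.1182]
tool_rot: [-180.0, -0.0, 118.7]
wrist_force: [0.1, 0.7, -1.1]
opening: 0.699
gripper_force: 30.0
```

Request:
jog_arm(rows=[0.45,-0.05,0,0.1,0,0.45,-0.1,0,0.2,0,0.45,-0.14,0,0.27,0,0.45,-0.14,0,0.27,0])

```text
time: 14.7
ee_pos: [0.5582, 0.0186, 0.1156]
tool_rot: [-180.0, -0.0, 118.7]
wrist_force: [0.5, -0.3, -2.1]
opening: 0.698
gripper_force: 30.0
```

Request:
jog_arm(rows=[0.45,-0.05,0,0.1,0,0.45,-0.1,0,0.2,0,0.45,-0.14,0,0.27,0,0.45,-0.14,0,0.27,0])

```text
time: 15.1
ee_pos: [0.5589, 0.0174, 0.1129]
tool_rot: [-180.0, -0.0, 118.7]
wrist_force: [0.1, -0.4, -1.1]
opening: 0.694
gripper_force: 30.0
```

Request:
jog_arm(rows=[0.45,-0.05,0,0.1,0,0.45,-0.1,0,0.2,0,0.45,-0.14,0,0.27,0,0.45,-0.14,0,0.27,0])

```text
time: 15.5
ee_pos: [0.5595, 0.0161, 0.1102]
tool_rot: [-180.0, -0.0, 118.7]
wrist_force: [0.8, -0.8, -2.2]
opening: 0.691
gripper_force: 30.0
```

Request:
jog_arm(rows=[0.45,-0.04,0,0.09,0,0.45,-0.09,0,0.18,0,0.45,-0.09,0,0.18,0])

```text
time: 15.8
ee_pos: [0.56, 0.0154, 0.1084]
tool_rot: [-180.0, -0.0, 118.7]
wrist_force: [0.4, -0.3, -1.9]
opening: 0.697
gripper_force: 30.0
```

Request:
jog_arm(rows=[0.45,-0.05,0,0.09,0,0.45,-0.09,0,0.18,0,0.45,-0.09,0,0.18,0])

```text
time: 16.1
ee_pos: [0.5604, 0.015, 0.1071]
tool_rot: [180.0, -0.1, 118.7]
wrist_force: [-3.4, 1.9, 2.5]
opening: 0.693
gripper_force: 30.0
```

Request:
jog_arm(rows=[0.45,-0.05,0,0.09,0,0.45,-0.09,0,0.18,0,0.45,-0.09,0,0.18,0])

```text
time: 16.4
ee_pos: [0.5604, 0.0152, 0.1057]
tool_rot: [-180.0, -0.2, 118.7]
wrist_force: [-6.0, 6.2, 6.9]
opening: 0.695
gripper_force: 30.0
```

Request:
jog_arm(rows=[0.45,0.03,0,0.08,0,0.45,0.04,0,0.15,0,0.45,0.04,0,0.15,0])

```text
time: 16.7
ee_pos: [0.5601, 0.0156, 0.1041]
tool_rot: [-180.0, -0.2, 118.7]
wrist_force: [-5.7, 5.4, 6.1]
opening: 0.698
gripper_force: 30.0
```

Request:
jog_arm(rows=[0.45,-0.01,0,0.1,0,0.45,-0.02,0,0.2,0,0.45,-0.02,0,0.2,0])

```text
time: 17.0
ee_pos: [0.56, 0.0158, 0.1019]
tool_rot: [-180.0, -0.2, 118.7]
wrist_force: [-6.5, 8.2, 5.8]
opening: 0.694
gripper_force: 30.0
```

Request:
jog_arm(rows=[0.45,0.03,0,0.1,0,0.45,0.05,0,0.2,0,0.45,0.05,0,0.2,0])

```text
time: 17.3
ee_pos: [0.56, 0.016, 0.0998]
tool_rot: [-180.0, -0.2, 118.7]
wrist_force: [-5.0, 5.8, 5.3]
opening: 0.693
gripper_force: 30.0
```

Request:
jog_arm(rows=[0.45,0,0,0.1,0,0.45,0,0,0.2,0,0.45,0,0,0.2,0])

```text
time: 17.6
ee_pos: [0.56, 0.016, 0.0976]
tool_rot: [-180.0, -0.2, 118.7]
wrist_force: [-3.7, 6.8, 4.2]
opening: 0.694
gripper_force: 30.0
```

```bash
python3 - <<'E'
from h import *
s=r.sense(); print(s["ee_pos"],s["wrist_force"],s["ft_torque"])
w=r.snapshot("wrist")["frame"]; d=r.snapshot("side")["frame"]
a=cv2.resize(d[150:260,210:330],None,fx=3.2,fy=3.2); b=cv2.resize(w[140:320,170:400],None,fx=1.8,fy=1.8)
h=max(a.shape[0],b.shape[0]); p=lambda i:cv2.copyMakeBorder(i,0,h-i.shape[0],0,0,cv2.BORDER_CONSTANT)
cv2.imwrite("pics/m2.png",np.hstack([p(a),p(b)])[:,:,::-1])
R,O=face(.5547,.0231,np.radians(-61.2)); print("centre in face",R.T@(s["ee_pos"]-[0,0,.0133]-O))
E
```

```text
[0.55995185 0.01599025 0.09763836] [-3.7102728   6.75039283  4.19404135] [ 0.98525613  0.77274995 -0.04402879]
centre in face [-0.00384455  0.00117709 -0.02684184]
```

View pics/m2.png

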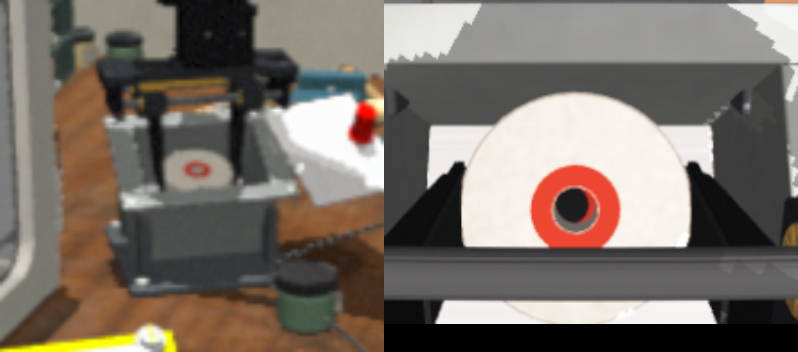

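m2: the wheel has tilted in the grip toward the face's slope and has room to the lower wall (wheel top edge at (575,95), wall foot at (575,125)). I'll keep lowering until it seats.

Request:
jog_arm(rows=[0.45,-0.02,0,0.1,0,0.45,-0.04,0,0.2,0,0.45,-0.04,0,0.2,0])

```text
time: 18.0
ee_pos: [0.5603, 0.0155, 0.0957]
tool_rot: [180.0, -0.2, 118.7]
wrist_force: [-3.4, 6.3, 3.4]
opening: 0.69
gripper_force: 30.0
```

Request:
jog_arm(rows=[0.45,-0.02,0,0.07,0,0.45,-0.04,0,0.15,0,0.45,-0.04,0,0.15,0])

```text
time: 18.3
ee_pos: [0.5605, 0.0152, 0.0941]
tool_rot: [180.0, -0.2, 118.7]
wrist_force: [-3.3, 6.8, 3.4]
opening: 0.695
gripper_force: 30.0
```

Request:
jog_arm(rows=[0.45,-0.02,0,0.06,0,0.45,-0.04,0,0.12,0,0.45,-0.04,0,0.12,0])

```text
time: 18.6
ee_pos: [0.5608, 0.0148, 0.0931]
tool_rot: [180.0, -0.2, 118.7]
wrist_force: [-3.5, 5.5, 3.6]
opening: 0.696
gripper_force: 30.0
```

Request:
jog_arm(rows=[0.45,-0.02,0,0.06,0,0.45,-0.04,0,0.1,0,0.45,-0.04,0,0.1,0])

```text
time: 18.9
ee_pos: [0.5609, 0.0147, 0.0929]
tool_rot: [180.0, -0.2, 118.7]
wrist_force: [-5.7, 7.1, 7.9]
opening: 0.692
gripper_force: 30.0
```

Request:
jog_arm(rows=[0.45,-0.02,0,0.04,0,0.45,-0.03,0,0.06,0,0.45,-0.03,0,0.06,0,0.45,-0.03,0,0.06,0])

```text
time: 19.3
ee_pos: [0.561, 0.0147, 0.0929]
tool_rot: [-180.0, -0.3, 118.7]
wrist_force: [-7.6, 7.9, 11.7]
opening: 0.692
gripper_force: 30.0
```

```bash
python3 - <<'E'
from h import *
s=r.sense(); w=r.snapshot("wrist"); c=cam(w,s); f=w["frame"]
R,O=face(.5547,.0231,np.radians(-61.2)); C=R.T@(s["ee_pos"]-[0,0,.0133]-O); print("centre in face",C,s["wrist_force"])
o=f.copy(); t=np.linspace(0,2*np.pi,60)
for tilt,col in((0,(0,255,0)),(.12,(0,0,255))):
    T=Ro.from_euler("y",-tilt).as_matrix()  # pitch in grip
    P=[O+R@(C+T@np.array([.034*np.cos(a),.034*np.sin(a),.01])) for a in t]
    u=proj(c,P); cv2.polylines(o,[u.round().astype(int)],True,col,1); print(tilt,u.min(0),u.max(0))
cv2.imwrite("pics/m3.png",cv2.resize(o[140:320,170:400],None,fx=3.3,fy=3.3)[:,:,::-1])
E
```

```text
centre in face [-0.00456616  0.00144044 -0.03177047] [-7.60043307  7.91227497 11.67073763]
0 [212.14700059 188.89859531] [343.07268407 320.6712767 ]
0.12 [212.13705419 189.14913189] [343.07745195 318.77354143]
```

View pics/m3.png

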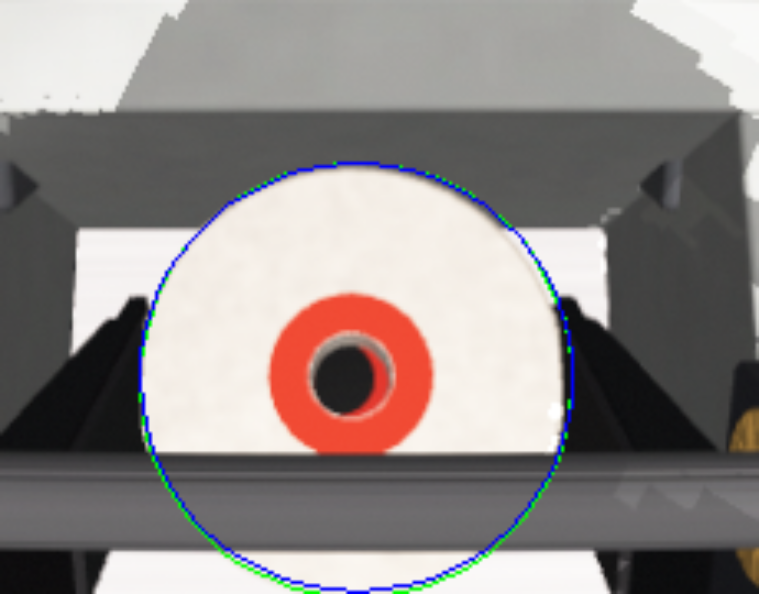

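m3: the wheel lies in the port about 32 mm deep (centre), matching the seat depth predicted from first contact. Force rises with no further sinking, so I'll give it one small extra press, then release.

Request:
jog_arm(rows=[0.45,-0.02,0,0.04,0,0.45,-0.02,0,0.05,0,0.45,-0.02,0,0.05,0,0.45,-0.02,0,0.05,0,0.45,-0.02,0,0.05,0])

```text
time: 19.85
ee_pos: [0.561, 0.0147, 0.0929]
tool_rot: [-180.0, -0.3, 118.7]
wrist_force: [-10.8, 8.9, 14.4]
opening: 0.697
gripper_force: 30.0
```

Request:
jog_arm(rows=[0.45,0.03,0,-0.06,0,0.26,0.03,0,-0.06,0,0.2,0.03,0,-0.06,0,0.2,0.03,0,-0.06,0,0.2,0.03,0,-0.06,0,0.2,0.03,0,-0.06,0])

```text
time: 20.45
ee_pos: [0.5615, 0.0126, 0.091]
tool_rot: [-180.0, 0.0, 118.7]
wrist_force: [-0.4, -1.2, 0.8]
opening: 0.803
gripper_force: 0.0
```

Request:
jog_arm(rows=[0.2,0.23,0,-0.45,0,0.2,0.68,0,-1.34,0,0.2,1.36,0,-2.67,0,0.2,2.27,0,-4.45,0,0.2,3.2,0,-6.3,0,0.2,4.1,0,-9,0,0.2,4.1,0,-13,0,0.2,4.1,0,-17,0,0.2,4.1,0,-21,0,0.2,6,0,-23.5,0,0.2,6,0,-23.5,0])

```text
time: 21.55
ee_pos: [0.5337, 0.067, 0.3336]
tool_rot: [179.4, 0.3, 118.8]
wrist_force: [0.3, 0.3, 0.4]
opening: 0.8
gripper_force: 0.0
```

```bash
python3 - <<'E'
from h import *
s=r.sense(); print(s["ee_pos"],s["wrist_force"])
w=r.snapshot("wrist")["frame"]; d=r.snapshot("side")["frame"]
a=cv2.resize(d[150:260,220:320],None,fx=3.6,fy=3.6); b=cv2.resize(w[120:320,140:400],None,fx=1.65,fy=1.65)
h=max(a.shape[0],b.shape[0]); p=lambda i:cv2.copyMakeBorder(i,0,h-i.shape[0],0,0,cv2.BORDER_CONSTANT)
cv2.imwrite("pics/m4.png",np.hstack([p(a),p(b)])[:,:,::-1])
E
```

```text
[0.5336686  0.06698718 0.33360825] [0.295414   0.27276668 0.42449496]
```

View pics/m4.png

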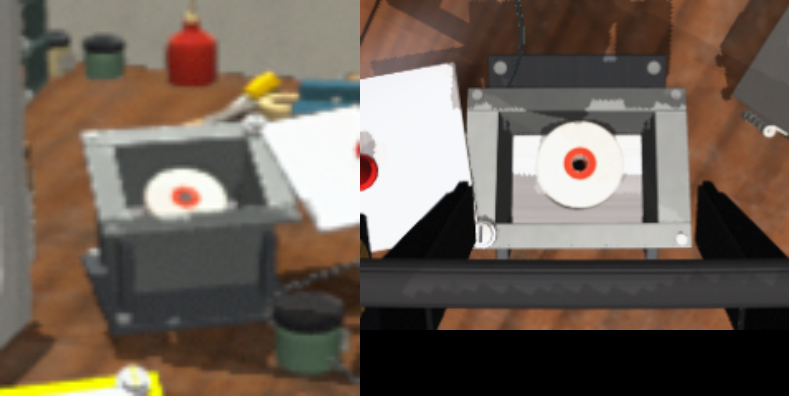

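m4: the wheel lies flat on the pile in the well at (580,163), against the lower wall. The cover is aside, and the arm is clear.

```bash
python3 -c "
from workcell import r
print(r.hand_in())"
```

```text
the job is handed in; nothing more can be done
None
```

The cover is swivelled to about 1.8 rad with the whole port clear, and the white wheel lies released on the pile with the arm clear. I handed the job in at about 22 s, and it returned no verdict.

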